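Find the loose access panel and push it open to the stopcock

TASK

The stopcock is under one of the four identical access panels in the top of the pipe boxing: three panels are firm and one rocks. Press the panels lightly, one after another, near the edge closest to you until you find the one that rocks, then push that edge of it down until the panel is fully open against its stop, leave it open and take your hand clear. Do not force the firm panels, and leave everything standing around undisturbed.

Things in the scene. Friction and masses are not known exactly. Their poses are not given: they have to be found in the camera images.
- boxing: fixed white pipe boxing, 252 mm deep (x), 430 wide (y), flat top 100 mm above the shelf. Origin on the shelf under the middle of the row of panels; x away from the robot, y left along the row. Four openings 135 (x) by 95 (y) mm centred at y = 157.5, 52.5, -52.5, -157.5 mm, partitions 10 mm; ledge behind, x 67 to 170 mm. Under the free panel it is clear for the fingers at least 50 mm down
- panel_1_top (a point): centre of the upper face of panel 1 of 4 (1 is leftmost, 4 rightmost), flush with the boxing top at 100 mm. All alike: grey melamine, 130 mm (boxing x) by 90 mm (y), 12 mm thick, four white screw caps. The point turns with the panel; its x runs from the edge nearest the robot to the far edge
- panel_1 (a joint): turn of panel 1 about its mid-line (along boxing y, 6 mm under its upper face), rad: 0 flush, positive with the edge nearest the robot down, 0.80 fully open at its stop, -0.12 the other stop. Three panels are firm: pressed they give 1 to 2 mm, under 0.05 rad. One, unknown beforehand, is free: 40 mm to the robot's side of the mid-line it tips under 2 to 4 N and stays as left
- panel_2_top (a point): centre of the upper face of panel 2 of 4 (1 is leftmost, 4 rightmost), flush with the boxing top at 100 mm. All alike: grey melamine, 130 mm (boxing x) by 90 mm (y), 12 mm thick, four white screw caps. The point turns with the panel; its x runs from the edge nearest the robot to the far edge
- panel_2 (a joint): turn of panel 2 about its mid-line (along boxing y, 6 mm under its upper face), rad: 0 flush, positive with the edge nearest the robot down, 0.80 fully open at its stop, -0.12 the other stop. Three panels are firm: pressed they give 1 to 2 mm, under 0.05 rad. One, unknown beforehand, is free: 40 mm to the robot's side of the mid-line it tips under 2 to 4 N and stays as left
- panel_3_top (a point): centre of the upper face of panel 3 of 4 (1 is leftmost, 4 rightmost), flush with the boxing top at 100 mm. All alike: grey melamine, 130 mm (boxing x) by 90 mm (y), 12 mm thick, four white screw caps. The point turns with the panel; its x runs from the edge nearest the robot to the far edge
- panel_3 (a joint): turn of panel 3 about its mid-line (along boxing y, 6 mm under its upper face), rad: 0 flush, positive with the edge nearest the robot down, 0.80 fully open at its stop, -0.12 the other stop. Three panels are firm: pressed they give 1 to 2 mm, under 0.05 rad. One, unknown beforehand, is free: 40 mm to the robot's side of the mid-line it tips under 2 to 4 N and stays as left
- panel_4_top (a point): centre of the upper face of panel 4 of 4 (1 is leftmost, 4 rightmost), flush with the boxing top at 100 mm. All alike: grey melamine, 130 mm (boxing x) by 90 mm (y), 12 mm thick, four white screw caps. The point turns with the panel; its x runs from the edge nearest the robot to the far edge
- panel_4 (a joint): turn of panel 4 about its mid-line (along boxing y, 6 mm under its upper face), rad: 0 flush, positive with the edge nearest the robot down, 0.80 fully open at its stop, -0.12 the other stop. Three panels are firm: pressed they give 1 to 2 mm, under 0.05 rad. One, unknown beforehand, is free: 40 mm to the robot's side of the mid-line it tips under 2 to 4 N and stays as left
- jar: bystander: closed glass jar, 60 mm across, 95 mm tall, standing on the ledge of the boxing behind the panels; origin at the centre of its underside
- polish_tin: bystander: metal polish tin, 54 mm across, 100 mm tall, standing on the ledge of the boxing behind the panels; origin at the centre of its underside
- brush: bystander: orange hand brush, 255 mm long, 40 mm wide, 45 mm tall, lying between the robot and the boxing; origin under its middle, x along its length towards the bristle end
- dustpan: bystander: grey plastic dustpan, pan 200 x 210 mm, 52 mm tall, with a 105 mm handle, lying left of the boxing; origin under the centre of the pan
- squeegee: bystander: squeegee lying flat, 210 mm long, 200 mm wide blade, 26 mm tall, right of the boxing; origin under its middle
- pedal_bin: bystander: steel pedal bin, 174 mm across, 260 mm tall, right of the boxing; origin at the centre of its underside
- peg_tub: bystander: open white plastic tub, 90 mm across, 80 mm tall, left of the boxing; origin at the centre of its underside

How it is judged:
On the way, in this order (a step that is already met when the one before it is completed fails the run):
1. one panel has been rocked (turned more than 0.08 rad) (value of joint any of panel_1, panel_2, panel_3, panel_4 above 0.08 rad).
2. that panel is pushed open, more than 0.65 rad (value of joint any of panel_1, panel_2, panel_3, panel_4 above 0.65 rad), for 0.2 s.
At the end, for the whole second after the job is handed in: The panel that rocks stands open by itself, turned more than 0.65 rad (full stop 0.80) with the edge nearest the robot down, at rest; the other three are flush (under 0.08 rad) (((value of joint panel_1 above 0.65 rad and velocity of joint panel_1 below 0.05 rad/s and value of joint each of panel_2, panel_3, panel_4 below 0.08 rad) or (value of joint panel_2 above 0.65 rad and velocity of joint panel_2 below 0.05 rad/s and value of joint each of panel_1, panel_3, panel_4 below 0.08 rad) or (value of joint panel_3 above 0.65 rad and velocity of joint panel_3 below 0.05 rad/s and value of joint each of panel_1, panel_2, panel_4 below 0.08 rad) or (value of joint panel_4 above 0.65 rad and velocity of joint panel_4 below 0.05 rad/s and value of joint each of panel_1, panel_2, panel_3 below 0.08 rad))); the robot touches nothing.
It fails at once if the boxing or a panel is pressed with more than 60 N (contact force between any of the fingers, the arm and boxing above 60 N).
It fails at once if something standing around is lifted, carried or shifted more than 30 mm (distance of any of jar, polish_tin, brush, dustpan, squeegee, pedal_bin, peg_tub from where it was at the start of the episode above 0.03 m).
It fails at once if something standing around is tipped over (angle between any of jar, polish_tin, brush, dustpan, squeegee, pedal_bin, peg_tub's own z axis and vertical above 0.5 rad).
It also fails if it takes over 51 s, if anything falls off the work surface, if the arm or the gripper's body presses on something with over 40 N, if the wrist force passes 120 N, or if a joint passes its speed limit or range.

ROBOT

A 6-joint arm with a two-finger parallel gripper is mounted at the origin on the work surface. World frame = base frame: x ahead of the robot, y to its left, z up, the work surface at z = 0. Lengths are in m, angles in rad, forces in N, time in s.
With the tool pointing down it reaches from about 0.375 to 0.9 m from the base axis. Payload 3.1 kg.
Tool frame: the origin (TCP) lies midway between the tips of the shut fingers; the grasp point (between the pads) lies 19 mm behind it; z points along the fingers, y is the line along which they close (so a half turn about z gives the same grasp; the last joint's range is limited). The gripper opens to 85 mm and grips with 20 to 120 N. Pads are 22 mm wide; open, the fingers measure 114 mm over their backs; the gripper's body (76 mm by 85 mm) begins 54 mm behind the grasp point. The pads swing forward as they close: fully open they stand 13 mm farther back than shut.
Start: joints at [-1.379, 0.527, 1.433, -0, 1.181, -0.178], TCP at [0.226, -0.582, 0.231] pointing down, gripper open.
Joint ranges: [-3.08, 3.08], [-0.75, 2.2], [0.22, 2.44], [-1.43, 4.57], [0, 2.65], [-2.85, 2.85]. Speed limits (rad/s): [2.79, 2.79, 3.14, 3.14, 3.14, 3.14].

INTERFACE

Orientations are given as a unit quaternion [x, y, z, w].
In Python, from station import manip gives the robot as it stands.
- The arm moves only by the tool move_arm, never from a script. Its argument "increments" is a list that holds one entry, the list of rows, each a list of 5 numbers: the gripper's target within -1 to 1 (shut at 1, half-way at 0, fully open at -1), then the shift along the world's x, y, z in m, then the turn about the world's z in degrees. In form: [[[fingers, dx, dy, dz, twist], ...]]. A call has 1 to 8 rows; each row shifts and turns the commanded pose from where the row before left it; what a row does not reach is not made up. A row lasts 1/10 s, in which the tool goes at most 50 mm and 8.59 degrees, less where a joint would pass 70% of its speed; a pose out of reach is approached as far as the arm can. A call with a gripper value outside its range is refused whole. The fingers move at their own pace and stop on an object; "newtons" is the grip in N (left out, the last holds). Time passes only in rows, so rows that do not move let the fingers close. It gives the time, the measured TCP pose, the force, the opening and the grip force at its end, in the units of the state.
- manip.sense(): the state, without advancing time (a new reading comes with each control period).
- manip.snapshot(name): name is "side" or "top"; returns a dict with "img" (420x560x3 uint8, red, green, blue), "fx", "fy", "cx", "cy" (pixels), "k1" (the pictures are not rectified: a ray, as slopes to the right and down, at radius r is drawn at 1 + k1 r^2 times it, then the intrinsics apply), "world_to_cam" (4x4, takes a point from world to camera coordinates). Camera axes: x right, y down, z forward; pixel columns grow to the right and rows downward; lengths in m; the calibration is good to about 2 mm. A picture is of the moment at which its call begins. There is no depth.
- manip.sign_off(): hands the job in; it is judged then, once.
Trained networks look in the newest picture that a camera, given by its name, has taken for a name from the list of things; names that differ only in an ending like _2 or _b are one class to them, and where a whole thing is asked for, a point or a joint stands for the part that bears it (a point fixed in the world has none). Each returns a list of dicts, best first, with "confidence" (0 to 1); they miss things now and then, are a little off and sometimes report something else, mostly with a low value. They report only what shows in the picture. A call takes as long as a camera call.
- manip.spot_in(label, camera): "xyz" ([x, y, z] in m, in world coordinates, good to about 4 mm: the middle of the surface that is visible of it).
- manip.mark_of(label, camera): "xyz" ([x, y, z] in m, in world coordinates, good to about 4 mm: a listed point, or the origin of a listed thing).
The state is a dict: "t": time; "q": joint angles; "qd": joint speeds; "tau": joint torques, N m; "tcp_pos": TCP position; "tool_rot": TCP orientation; "force": force on the tool from outside, world axes, zero at the start; "ft_torque": the same for the moment, N m; "finger_gap": opening from 0.0 (shut) to 1.0 (fully open); "gripper_force": force on a finger pad.
Only numpy, scipy, OpenCV 4.12 (cv2) and the standard library are available. Lean on these libraries where they do the work, as an engineer would, in place of code of your own. Each camera call takes 0.05 s, during which the arm holds its last target. There are 200 camera calls.

## Working session

There is one attempt and no reset: what is moved stays moved. The work goes in short steps, Python scripts to look and compute and a tool call to move; the robot and the scene stay as the last step left them, time stands still between calls to the robot, and variables do not carry over. Pictures are saved under pics/ and viewed, at most 10 in all, crops included, and the job is handed in when it is done.

Besides the shell and the picture viewer there is one more tool, called after "Request:" as name(argument=value, ...) on one line, values as JSON. move_arm: Moves the arm, as the interface text tells. Its arguments: {"type":"object","properties":{"increments":{"type":"array","items":{"type":"array","items":{"type":"array","items":{"type":"number"}}}},"newtons":{"type":"number"}},"required":["increments"]}

```bash
mkdir -p pics; python3 - <<'E'
from station import manip
import cv2
for c in ("top","side"):
    s=manip.snapshot(c); cv2.imwrite(f"pics/{c}0.png",s["img"][:,:,::-1])
    for l in ["boxing","panel_1_top","jar","polish_tin","brush","pedal_bin","peg_tub"]:
        print(c,l,[(([round(float(v),3) for v in d["xyz"]]),round(d["confidence"],2)) for d in manip.mark_of(l,c)][:5])
s=manip.sense();print(s["t"],s["tcp_pos"],s["tool_rot"],s["force"])
E
```

```text
top boxing []
top panel_1_top [([0.568, 0.209, 0.097], 0.59)]
top jar [([0.671, -0.056, 0.098], 0.8), ([0.368, -0.09, 0.001], 0.35)]
top polish_tin [([0.689, 0.132, 0.098], 0.61)]
top brush []
top pedal_bin [([0.596, -0.511, 0.002], 0.95)]
top peg_tub [([0.665, 0.412, -0.0], 0.78), ([0.447, 0.49, 0.002], 0.29)]
side boxing [([0.558, 0.049, -0.003], 0.95)]
side panel_1_top [([0.562, 0.212, 0.105], 0.58)]
side jar [([0.675, -0.06, 0.098], 0.59)]
side polish_tin [([0.684, 0.138, 0.102], 0.93)]
side brush [([0.365, -0.094, 0.003], 0.7)]
side pedal_bin [([0.593, -0.513, 0.0], 0.97), ([0.545, -0.105, 0.101], 0.3)]
side peg_tub [([0.664, 0.413, -0.004], 0.74)]
0.8 [ 0.22648828 -0.5825059   0.23133356] [ 9.82860504e-01  1.84350831e-01 -1.32546832e-05  1.80844714e-05] [0.09724719 0.68627107 0.25863363]
```

View pics/top0.png

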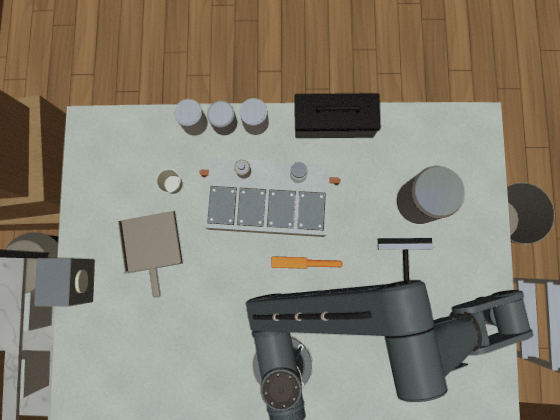

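View pics/side0.png

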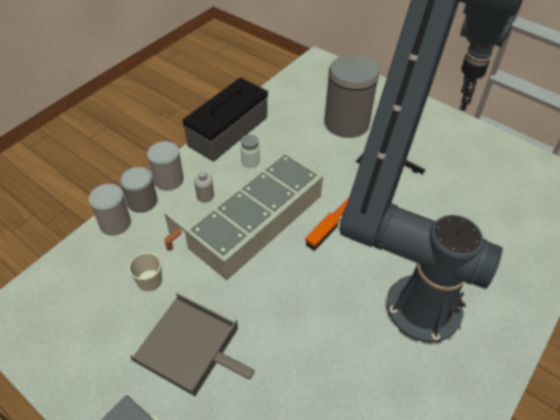

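The top view shows the boxing's panels at about (222,205), (252,207), (282,209) and (312,211), with the jar and tin behind them and the brush at (305,263). In the side view all four panels look flush. Next I'll get the boxing pose from the panel pixels.

```bash
cat > h.py <<'E'
import numpy as np, cv2
def ray_to_plane(s,px,z):
    K=np.array([[s["fx"],0,s["cx"]],[0,s["fy"],s["cy"]],[0,0,1.]])
    # distortion is k1 in normalized r
    n=cv2.undistortPoints(np.array(px,float).reshape(-1,1,2),K,np.array([s["k1"],0,0,0.])).reshape(-1,2)
    T=np.array(s["world_to_cam"]);R=T[:3,:3];c=-R.T@T[:3,3]
    d=np.c_[n,np.ones(len(n))]@R
    return c+d*((z-c[2])/d[:,2])[:,None]
E
python3 - <<'E'
from station import manip
from h import *
s=manip.snapshot("top");g=cv2.cvtColor(s["img"],cv2.COLOR_RGB2HSV)[:,:,2]
print(g[205,218:258],g[170,218:222],g[233,240:244])
roi=np.zeros_like(g);roi[180:236,200:332]=1
m=((g<110)&(roi>0)).astype(np.uint8)
m=cv2.morphologyEx(m,cv2.MORPH_OPEN,np.ones((3,3)))
n,l,st,ce=cv2.connectedComponentsWithStats(m)
C=[]
for i in range(1,n):
    if st[i,4]>200:
        r=cv2.minAreaRect(np.argwhere(l==i)[:,::-1].astype(np.float32))
        p=ray_to_plane(s,[r[0]],.1)[0];b=ray_to_plane(s,cv2.boxPoints(r),.1)
        print(st[i],r,p.round(4),np.linalg.norm(b-np.roll(b,1,0),axis=1).round(3));C.append(p)
E
```

```text
[127 132 128 129 130 127 125 125 126 128 127 130 129 125 128 128 117 122
 174 179 120 148 133 130 129 132 129 127 125 130 129 130 132 131 134 132
 130 131 133 130] [179 180 178 176] [176 177 180 178]
```

```bash
python3 - <<'E'
from station import manip
from h import *
s=manip.snapshot("top");g=cv2.cvtColor(s["img"],cv2.COLOR_RGB2HSV)[:,:,2]
roi=np.zeros_like(g);roi[180:236,200:332]=1
m=((g<145)&(roi>0)).astype(np.uint8)
m=cv2.morphologyEx(m,cv2.MORPH_OPEN,np.ones((5,5)))
n,l,st,ce=cv2.connectedComponentsWithStats(m)
C=[]
for i in range(1,n):
    if st[i,4]>200:
        r=cv2.minAreaRect(np.argwhere(l==i)[:,::-1].astype(np.float32))
        p=ray_to_plane(s,[r[0]],.1)[0];b=ray_to_plane(s,cv2.boxPoints(r),.1)
        print(st[i],p.round(4),np.linalg.norm(b-np.roll(b,1,0),axis=1).round(3));C.append(p)
C=np.array(C);C=C[np.argsort(-C[:,1])]
print(C.mean(0));d=C[0]-C[-1];yaw=np.arctan2(-d[0],d[1]);print(np.degrees(yaw),np.linalg.norm(d))
o=C.mean(0)[:2];R=np.array([[np.cos(yaw),-np.sin(yaw)],[np.sin(yaw),np.cos(yaw)]])
for y in (.1575,.0525,-.0525,-.1575): print(o+R@[-.045,y])
print("sense",manip.sense()["tcp_pos"])
E
```

```text
[208 186  28  38 855] [0.5699 0.2112 0.1   ] [0.094 0.133 0.095 0.133]
[238 188  27  38 853] [0.5635 0.1066 0.1   ] [0.132 0.092 0.131 0.091]
[267 190  27  38 837] [0.5559 0.0044 0.1   ] [0.131 0.092 0.131 0.091]
[298 192  27  38 846] [ 0.5483 -0.1045  0.1   ] [0.131 0.092 0.131 0.091]
[0.5594113  0.05443441 0.1       ]
-3.9170948870123214 0.31643852557731994
[0.52527571 0.21464057]
[0.51810285 0.10988585]
[0.51092999 0.00513114]
[ 0.50375713 -0.09962358]
sense [ 0.22647894 -0.58249093  0.23132969]
```

Request:
move_arm(increments=[[[1,0.02,0.035,0,-3],[1,0.02,0.035,0,-3],[1,0.02,0.035,0,-3],[1,0.02,0.035,0,-3],[1,0.02,0.035,0,-3],[1,0.02,0.035,0,-3],[1,0.02,0.035,0,-3],[1,0.02,0.035,0,-4]]], newtons=40)

```text
t: 1.7
tcp_pos: [0.3872, -0.3012, 0.2316]
tool_rot: [0.999, -0.034, 0.0, 0.0]
force: [0.2, -0.2, -0.8]
finger_gap: -0.002
gripper_force: 0.0
```

Request:
move_arm(increments=[[[1,0.02,0.035,0,0],[1,0.02,0.035,0,0],[1,0.02,0.035,0,0],[1,0.02,0.035,-0.03,0],[1,0.02,0.035,-0.03,0],[1,0.02,0.03,-0.03,0],[1,0,0,0,0],[1,0,0,0,0]]])

```text
t: 2.5
tcp_pos: [0.5062, -0.0972, 0.1411]
tool_rot: [1.0, -0.032, -0.001, -0.0]
force: [0.3, -1.1, 0.8]
finger_gap: -0.004
gripper_force: 0.0
```

```bash
python3 - <<'E'
from station import manip
import cv2
s=manip.snapshot("side"); cv2.imwrite("pics/side1.png",cv2.resize(s["img"][100:300,150:400,::-1],None,fx=3,fy=3))
s=manip.sense();print(s)
E
```

```text
{'t': 2.55, 'q': array([-4.08138389e-01,  5.15066357e-01,  1.79056705e+00, -5.83217781e-04,
        8.35420841e-01,  1.22788980e+00]), 'qd': array([-0.02572763, -0.02432309, -0.00602376,  0.00097088, -0.00113151,
        0.00237301]), 'tau': array([ 7.86427148e-01, -3.68951654e+01, -1.16163307e+01,  3.54158180e-02,
        2.90255807e-02,  9.43261293e-04]), 'tcp_pos': array([ 0.50653553, -0.09824245,  0.14193597]), 'tool_rot': array([ 9.99474447e-01, -3.24146800e-02,  1.71113424e-04,  2.99963604e-04]), 'force': array([-0.37497063,  0.24001777,  0.78644031]), 'ft_torque': array([-0.00645497, -0.01369424, -0.03149692]), 'gripper_force': 0.0, 'finger_gap': 0.0026505112932894855}
```

View pics/side1.png

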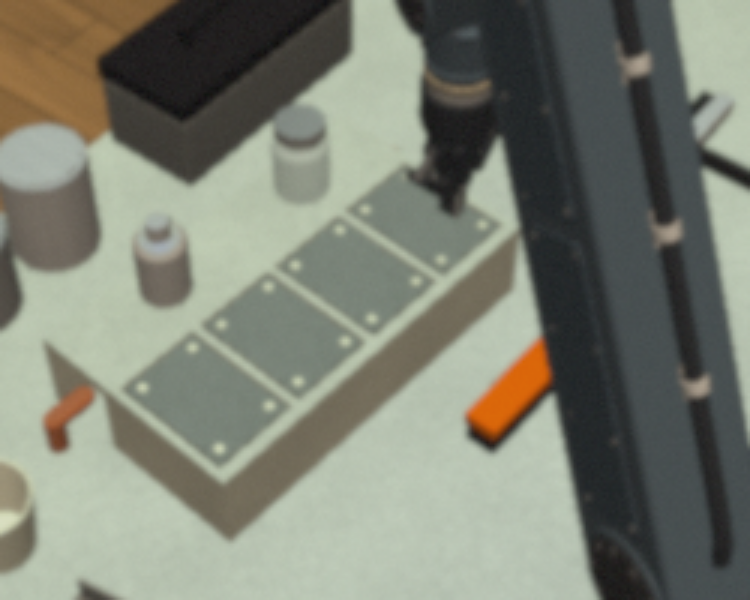

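The shut fingers hang over panel 4 (around pixel 455,205 in the crop), clear of everything. I'll go down now.

Request:
move_arm(increments=[[[1,-0.002,-0.001,-0.02,0],[1,0,0,-0.015,0],[1,0,0,-0.002,0],[1,0,0,-0.002,0],[1,0,0,0,0]]])

```text
t: 3.05
tcp_pos: [0.5048, -0.0999, 0.1036]
tool_rot: [0.999, -0.033, 0.001, 0.0]
force: [-1.2, 0.2, 0.5]
finger_gap: 0.002
gripper_force: 0.0
```

Request:
move_arm(increments=[[[1,0,0,-0.002,0],[1,0,0,0,0]]])

```text
t: 3.25
tcp_pos: [0.5045, -0.0991, 0.1011]
tool_rot: [0.999, -0.033, 0.0, 0.0]
force: [-0.1, 0.5, -0.2]
finger_gap: 0.002
gripper_force: 0.0
```

Request:
move_arm(increments=[[[1,0,0,-0.001,0],[1,0,0,0,0]]])

```text
t: 3.45
tcp_pos: [0.5045, -0.0989, 0.0998]
tool_rot: [0.999, -0.033, 0.0, 0.0]
force: [-1.3, -0.7, 1.9]
finger_gap: 0.001
gripper_force: 0.7
```

Request:
move_arm(increments=[[[1,0,0,-0.001,0],[1,0,0,0,0]]])

```text
t: 3.65
tcp_pos: [0.5045, -0.0989, 0.0993]
tool_rot: [0.999, -0.033, 0.0, 0.0]
force: [-2.0, 0.0, 6.8]
finger_gap: 0.001
gripper_force: 3.1
```

Request:
move_arm(increments=[[[1,0,0,-0.001,0],[1,0,0,0,0]]])

```text
t: 3.85
tcp_pos: [0.5045, -0.0989, 0.0992]
tool_rot: [0.999, -0.033, 0.0, 0.0]
force: [-2.8, 0.7, 13.0]
finger_gap: -0.001
gripper_force: 6.7
```

Panel 4 is firm, taking 13 N without giving. On to panel 3.

Request:
move_arm(increments=[[[1,0,0,0.015,0],[1,0.002,0.035,0,0],[1,0.003,0.035,0,0],[1,0.002,0.035,0,0],[1,0,0,-0.008,0],[1,0,0,-0.003,0],[1,0,0,-0.002,0],[1,0,0,0,0]]])

```text
t: 4.65
tcp_pos: [0.5112, 0.0052, 0.0992]
tool_rot: [0.999, -0.033, -0.0, 0.0]
force: [0.4, -0.1, -0.2]
finger_gap: -0.004
gripper_force: 0.0
```

Request:
move_arm(increments=[[[1,0,0,-0.001,0],[1,0,0,-0.001,0],[1,0,0,0,0]]])

```text
t: 4.95
tcp_pos: [0.5114, 0.0054, 0.0977]
tool_rot: [0.999, -0.033, 0.0, 0.0]
force: [-0.5, -0.3, 1.4]
finger_gap: -0.0
gripper_force: 0.6
```

Request:
move_arm(increments=[[[1,0,0,-0.001,0],[1,0,0,-0.001,0],[1,0,0,0,0]]])

```text
t: 5.25
tcp_pos: [0.5114, 0.006, 0.0956]
tool_rot: [0.999, -0.033, 0.0, 0.0]
force: [-1.4, -2.3, 1.7]
finger_gap: -0.001
gripper_force: 1.0
```

Panel 3 gives 4 mm at under 2 N, so it's the free one. Pushing it open.

Request:
move_arm(increments=[[[1,0,0,-0.004,0],[1,0.001,0,-0.004,0],[1,0.001,0,-0.004,0],[1,0.002,0,-0.004,0],[1,0.002,0,-0.003,0],[1,0.002,0,-0.003,0],[1,0,0,0,0]]])

```text
t: 5.95
tcp_pos: [0.5178, 0.0063, 0.074]
tool_rot: [0.999, -0.033, -0.002, -0.0]
force: [-6.1, -2.7, 9.8]
finger_gap: 0.001
gripper_force: 5.4
```

Request:
move_arm(increments=[[[1,0,0,-0.002,0],[1,0,0,-0.002,0],[1,0,0,0,0]]])

```text
t: 6.25
tcp_pos: [0.5179, 0.0063, 0.0733]
tool_rot: [0.999, -0.032, -0.001, 0.0]
force: [-11.6, -1.3, 35.9]
finger_gap: 0.0
gripper_force: 16.8
```

It's against the stop: 26.7 mm down, as expected for 0.8 rad. Retracting straight up.

Request:
move_arm(increments=[[[1,-0.002,0,0.006,0],[1,0,0,0.015,0],[1,0,0,0.03,0],[1,0,0,0.04,0],[1,0,-0.03,0.03,0],[1,-0.02,-0.04,0,0],[1,-0.02,-0.04,0,0],[1,-0.02,-0.04,0,0]]])

```text
t: 7.05
tcp_pos: [0.4577, -0.1448, 0.1908]
tool_rot: [0.999, -0.032, 0.001, 0.0]
force: [0.2, -0.2, 0.3]
finger_gap: -0.006
gripper_force: 0.0
```

Request:
move_arm(increments=[[[1,-0.02,-0.04,0,0],[1,-0.02,-0.04,0,0],[1,0,0,0,0],[1,0,0,0,0],[1,0,0,0,0]]])

```text
t: 7.55
tcp_pos: [0.4178, -0.2229, 0.1903]
tool_rot: [0.999, -0.033, 0.0, -0.0]
force: [0.3, -0.1, -0.6]
finger_gap: 0.001
gripper_force: 0.0
```

```bash
python3 - <<'E'
from station import manip
import cv2
s=manip.snapshot("side"); cv2.imwrite("pics/side2.png",cv2.resize(s["img"][100:300,150:400,::-1],None,fx=3,fy=3))
s=manip.sense();print(s["t"],s["tcp_pos"],s["force"])
E
```

```text
7.6 [ 0.41784258 -0.2225812   0.19037044] [-0.01580143  0.69733562 -0.40531156]
```

View pics/side2.png

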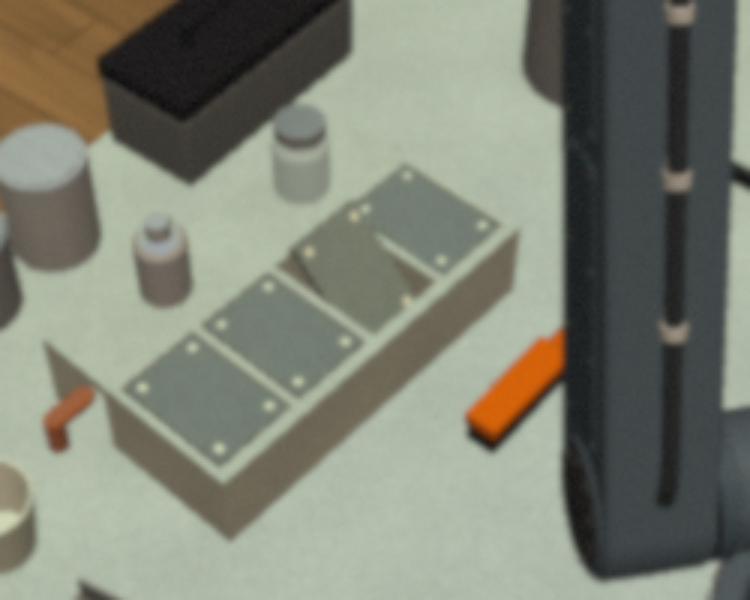

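Panel 3 stands open, with its far caps raised to (309,252) and (354,215). The others are flush and nothing around them has moved. I'll check the angle from the cap positions.

```bash
python3 - <<'E'
from station import manip
from h import *
s=manip.snapshot("side")
f=lambda p:np.array(p)/3+[150,100]-.33
P=ray_to_plane(s,[f(p) for p in [(294,265),(340,229),(416,282)]],.1)
yaw=np.radians(-3.92);R=np.array([[np.cos(yaw),-np.sin(yaw)],[np.sin(yaw),np.cos(yaw)]])
o=np.array([.5594,.0544]);L=(P[:,:2]-o)@R;print(L)
K=np.array([[s["fx"],0,s["cx"]],[0,s["fy"],s["cy"]],[0,0,1.]]);T=np.array(s["world_to_cam"])
obs=np.array([f(p) for p in [(309,252),(354,215),(406,300)]])
for a in np.arange(.5,.9,.05):
    x=L[:,0]*np.cos(a)+6e-3*np.sin(a)*-1; 
    z=.094+L[:,0]*np.sin(a)+.006*np.cos(a)
    w=np.c_[np.c_[x,L[:,1]]@R.T+o,z]
    p=cv2.projectPoints(w,cv2.Rodrigues(T[:3,:3])[0],T[:3,3],K,np.array([s["k1"],0,0,0.]))[0][:,0]
    print(round(a,2),np.linalg.norm(p-obs,axis=1).round(2))
E
```

```text
[[ 0.0487231  -0.01929121]
 [ 0.0481765  -0.08706829]
 [-0.05732134 -0.0854609 ]]
0.5 [3.21 2.86 2.16]
0.55 [2.84 2.46 1.77]
0.6 [2.45 2.05 1.41]
0.65 [2.05 1.63 1.09]
0.7 [1.63 1.21 0.86]
0.75 [1.19 0.79 0.82]
0.8 [0.74 0.46 1.  ]
0.85 [0.32 0.5  1.32]
```

The fit puts the angle at about 0.8 rad, so the panel is fully open. Handing in.

```bash
python3 -c "
from station import manip
print(manip.sign_off())"
```

```text
the job is handed in; nothing more can be done
None
```

Panel 3 was the one that rocked: it now stands open at its stop (about 0.8 rad by the camera), the other three look flush, nothing nearby appears disturbed, the hand is clear, and the job is handed in (no verdict was returned); the hardest push was 36 N, and I pressed only panels 4 and 3.

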